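# Soap-brush leak check of an air-line union

### The job

Leak-check the brass union on the air line: open the red-handled ball valve halfway (45 degrees) and leave it there, then take the brush from its rest, dip its bristles down to the bottom of the soap cup and dab them gently on top of the big union nut. Lay the brush back in both notches of its rest, the way it lay, and leave the cup and everything else on the bench where it stands.

Things in the scene. Friction and masses are not known exactly. Their poses are not given: they have to be found in the camera images.
- valve (a joint): Ball valve lever, rad: 0 = closed (lever square across the pipe, towards the robot), grows counter-clockwise seen from above, 0.785 = half open, 1.571 = fully open (along the pipe, on the grey regulator's side). Starts shut or nearly (0 to 0.2). Turns about the vertical stem with light friction (0.12 N m, about 2 N at the sleeve) and stays where it is left.
- valve_stem (a point): Point on the vertical turning axis of the valve lever, 143 mm above the bench. Its axes are the panel's: y along the pipe (from the regulator to the manifold), x across it, away from the robot. At valve angle q the lever points along the direction (-cos q, -sin q) of these x, y axes.
- lever_grip (a point): Centre of the lever's red sleeve (62 mm long, 20 mm wide, 12 mm thick, lying level), 74 mm from the stem axis and about 145 mm above the bench; nothing is below it for 120 mm. x axis: along the lever towards the stem; y across the sleeve.
- union: Brass union of the fixed air line, downstream of the valve (between the valve and the aluminium manifold block). Its big hexagon nut is 29 mm across flats and 30 mm long along the pipe. For the place to dab use union_top.
- union_top (a point): Centre of the upper flat (30 x 17 mm) of the big union nut, 114.5 mm above the bench, 62 mm along the pipe from the valve stem. y along the pipe, z up.
- brush: Soap brush, orange flat handle, 70 g. Origin: middle of the grip at mid-thickness; x along the handle to the bristles, z up as it lies. Handle from 65 mm behind to 48 mm before the origin, 20 mm wide (y), 12 mm thick (z). 56 mm before the origin a steel ferrule (26 wide, 10 thick, 30 mm long) bends 55 degrees down and the bristles (26 wide, 8 thick, 38 mm long) go on in that line.
- bristle_tip (a point): Middle of the bristles' end, 95 mm before and 56 mm below the brush's origin; with the handle level they point forward and 55 degrees down. The tuft is springy: it bends at its root, up or down across its flat, by up to 0.7 rad (0.06 N m per rad) and gives along itself by up to 12 mm (150 N/m): about 0.5 N when pushed down 6 mm, 1.3 N at 14 mm. This point moves with it.
- rest: Fixed blue steel brush rest; origin on the bench below the middle of its two uprights; x along the resting brush towards the bristles, z up. Drip pan base 190 x 70 mm, 10 mm high, from x = -70 to +120 mm. It stands on the left or right of the bench, the cup on the other side; it is turned up to 20 degrees.
- cup: Loose round white plastic soap cup, open at the top, 200 g: outer diameter 82 mm at the foot, 96 mm at the rim, 45 mm high, walls 3 mm; inner floor 4 mm above the bench, 75 mm across. Origin: the centre of its underside. No liquid is modelled.
- cup_floor (a point): Centre of the cup's inner floor, 4 mm above the bench.
- servo: Bystander: black servo motor, 75 x 36 x 46 mm.
- tape: Bystander: blue and white roll of thread tape lying flat, 58 mm diameter, 19 mm high.
- wrench: Bystander: steel wrench 180 mm long, lying flat.
- bottle: Bystander: white soap bottle with blue band and red cap, 64 mm diameter, 170 mm high.
- tray: Bystander: yellow divided tray of fittings, 120 x 170 x 45 mm.
- screwdriver: Bystander: screwdriver 190 mm long, lying flat.
- rest_seat (a point): Where the brush's origin belongs: 76 mm above the rest's origin, its axes. The uprights stand 42 mm before and behind it (4 mm thick, 50 mm wide, 80 mm clear between them for the fingers). Each has an open-topped notch, floor 70 mm above the bench, 25 mm wide at the floor flaring to 33 mm, prong tops 87 mm above the bench. The handle lies flat in both.
Mind the look-alikes: they are no part of the job. Leave any pink look-alike of the rest alone.

How it is judged:
On the way, in this order (a step that is already met when the one before it is completed fails the run):
1. the valve lever stands half open, 45 degrees within 7 (value of joint valve between 0.66 and 0.91 rad and velocity of joint valve between -0.05 and 0.05 rad/s), for 0.3 s.
2. the held brush's bristle tip is inside the cup, within 15 mm of its floor (contact force between the fingers and brush above 0.3 N and z of bristle_tip in the frame of cup_floor between -0.005 and 0.015 m and horizontal distance between bristle_tip and cup_floor below 0.04 m), for 0.2 s.
3. the held brush's bristle tip touches the top of the big union nut, within 16 mm of its middle (contact force between the fingers and brush above 0.3 N and contact force between brush and union above 0.1 N and distance between bristle_tip and union_top below 0.016 m), for 0.2 s.
At the end, for the whole second after the job is handed in: The valve stands at 45 degrees within 7; the brush lies at rest in both notches, bristles hanging over the drip pan as at the start (within 16 mm along and 8 mm across the rest, within 8 degrees); the cup is upright within 30 mm of where it stood (value of joint valve between 0.66 and 0.91 rad and x of brush in the frame of rest between -0.016 and 0.016 m and y of brush in the frame of rest between -0.008 and 0.008 m and z of brush in the frame of rest between 0.072 and 0.08 m and x of bristle_tip in the frame of rest above 0.07 m and z of bristle_tip in the frame of rest below 0.03 m and angle between the x axis of brush and the x axis of rest, either way round below 0.15 rad and angle between brush's own z axis and vertical below 0.15 rad and linear speed of brush below 0.02 m/s and angle between cup's own z axis and vertical below 0.08 rad and distance of cup from where it was at the start of the episode below 0.03 m); the robot touches nothing.
It fails at once if the cup is tipped or pushed more than 30 mm (angle between cup's own z axis and vertical above 0.35 rad or distance of cup from where it was at the start of the episode above 0.03 m).
It fails at once if the brush is pressed hard on the union (over 12 N) (contact force between brush and union above 12 N).
It fails at once if another thing on the bench is moved more than 30 mm (distance of any of servo, tape, wrench, bottle, tray, screwdriver from where it was at the start of the episode above 0.03 m).
It fails at once if the brush is dropped or thrown (unheld, faster than 0.6 m/s) (contact force between the fingers and brush below 0.1 N and linear speed of brush above 0.6 m/s).
It also fails if it takes over 72 s, if anything falls off the work surface, if the arm or the gripper's body presses on something with over 40 N, if the wrist force passes 120 N, or if a joint passes its speed limit or range.

### The arm

A 6-joint arm with a two-finger parallel gripper is mounted at the origin on the work surface. World frame = base frame: x ahead of the robot, y to its left, z up, the work surface at z = 0. Lengths are in m, angles in rad, forces in N, time in s.
With the tool pointing down it reaches from about 0.35 to 0.725 m from the base axis. Payload 6 kg.
Tool frame: the origin (TCP) lies on the centre line of the jaws, within the pads' length; the fingertips stand arm.tip_reach ahead of it and the grasp point (between the pads) lies 2 mm behind it (arm.tip_reach is the distance from the TCP to the fingertips, in m); x points along the fingers, y is the direction in which the jaws open and shut, and the axes are right-handed (so a half turn about x gives the same grasp; the last joint's range is limited). The gripper opens to 85 mm and grips with 20 to 120 N. Pads are 22 mm wide; open, the fingers measure 114 mm over their backs; the gripper's body (76 mm by 85 mm) begins 54 mm behind the grasp point. The pads swing forward as they close: fully open they stand 13 mm farther back than shut.
Start: joints at [-0.948, 0.04, 0.085, 0, -1.615, -0.334], TCP at [0.171, -0.575, 0.248] pointing down, gripper open.
Joint ranges: [-2.56, 2.56], [-1.29, 2.01], [-1.08, 1.49], [-3.29, 1.98], [-2.81, -0.18], [-2.99, 2.99]. Speed limits (rad/s): [2.57, 2.57, 3.01, 3.14, 3.14, 3.14].

### API

Orientations are given as [roll, pitch, yaw] about the fixed x, y, z axes, in that order (R = Rz(yaw) Ry(pitch) Rx(roll)).
In Python, from plant import arm, viewer gives the robot as it stands. The module is installed in compiled form; this text tells all that it offers.
- The arm moves only by the tool send_rows, never from a script. Its argument "plan" is a list of rows, each a list of 2 entries, a list of its own where there are three numbers: the shift along the tool's x, y, z in cm, then the turn about the tool's x in rad. A call has 1 to 5 rows; each row is the pose to reach, as a shift and turn from the pose measured when the call began, along the tool's axes at that moment; what a row does not reach only later rows make up. A row lasts 1/8 s, in which the tool goes at most 62.5 mm and 10.7 degrees, less where a joint would pass 70% of its speed; a pose out of reach is approached as far as the arm can. A call with a gripper value outside its range is refused whole. "fingers" is the finger opening in cm, from 0 to 8.54, set as the call begins (left out, the last holds). The fingers move at their own pace and stop on an object; "grip_force" is the grip in N (left out, the last holds). Time passes only in rows, so rows that repeat a pose let the fingers close. It gives the time, the measured TCP pose, the force and the opening at its end, in the units of the state.
- arm.sense(): the state, without advancing time (a new reading comes with each control period).
- viewer.camera(name): name is "scene" or "top" or "wrist"; returns a dict with "img" (400x640x3 uint8, red, green, blue), "fovy" (degrees; the focal length in pixels is half the picture's height over the tangent of half this angle, whatever the lens; pixels are square), "cx", "cy" (the principal point, pixels), "R" (3x3) and "t" (3): a world point X has camera coordinates R X + t. Camera axes: x right, y down, z forward; pixel columns grow to the right and rows downward; lengths in m; the calibration is good to about 2 mm. A picture is of the moment at which its call begins. There is no depth.
- arm.job_done(): hands the job in, once; it reports no verdict.
The state is a dict: "time": time; "q": joint angles; "joint_vel": joint speeds; "effort": joint torques, N m; "tool_pos": TCP position; "orientation": TCP orientation; "contact_force": force on the tool from outside, world axes, zero at the start; "moment": the same for the moment, N m; "opening": opening from 0.0 (shut) to 1.0 (fully open).
Only numpy, scipy, OpenCV 4.12 (cv2) and the standard library are available. Lean on these libraries where they do the work, as an engineer would, in place of code of your own. Each camera call takes 0.05 s, during which the arm holds its last target. There are 200 camera calls.

## Working session

There is one attempt and no reset: what is moved stays moved. The work goes in short steps, Python scripts to look and compute and a tool call to move; the robot and the scene stay as the last step left them, time stands still between calls to the robot, and variables do not carry over. Pictures are saved under pics/ and viewed, about 8 in all and at most 12, crops included, and the job is handed in when it is done.

Besides the shell and the picture viewer there is one more tool, called after "Emit:" in YAML: its name, and indented under it one key for each argument. send_rows: Moves the arm, as the interface text tells. Its arguments: {"type":"object","properties":{"plan":{"type":"array","items":{"type":"array"}},"fingers":{"type":"number"},"grip_force":{"type":"number"}},"required":["plan"]}

```bash
mkdir -p pics; cat > h.py <<'E'
import numpy as np, cv2
from plant import arm, viewer
def cam(n):
    c=viewer.camera(n); c['f']=200/np.tan(np.radians(c['fovy'])/2); c['R']=np.array(c['R']);c['t']=np.array(c['t']); return c
def save(c,name,box=None,k=1):
    im=c['img'][...,::-1]
    if box: x0,y0,x1,y1=box; im=im[y0:y1,x0:x1]
    cv2.imwrite('pics/'+name+'.png',cv2.resize(im,None,fx=k,fy=k,interpolation=cv2.INTER_CUBIC))
def ray(c,u,v):
    d=c['R'].T@np.array([(u-c['cx'])/c['f'],(v-c['cy'])/c['f'],1]); return -c['R'].T@c['t'],d
def onz(c,u,v,z):
    o,d=ray(c,u,v); return o+d*(z-o[2])/d[2]
def proj(c,X):
    p=c['R']@np.array(X)+c['t']; return c['f']*p[:2]/p[2]+[c['cx'],c['cy']]
E
python3 - <<'E'
from h import *
for n in('scene','top'):
    c=cam(n); save(c,n+'0'); print(n,c['fovy'],c['cx'],c['cy'],-c['R'].T@c['t']);print(c['R'])
    np.save('pics/'+n+'0.npy',c,allow_pickle=True)
print(arm.sense(), arm.tip_reach)
E
```

```text
scene 42.924092106679026 317.45877698689776 199.44109645530182 [ 1.07894723 -0.91239289  1.43846542]
[[ 0.83297078  0.55308098 -0.01615897]
 [ 0.42667641 -0.66064403 -0.6176542 ]
 [-0.35228811  0.50759325 -0.78628378]]
top 48.04160676610037 322.7552784240092 194.58183463290004 [ 0.38985091 -0.05396936  1.33572332]
[[ 0.02843351 -0.99943759  0.01777763]
 [-0.99380387 -0.03017603 -0.10697329]
 [ 0.10744958 -0.01462585 -0.99410295]]
{'time': 0.1, 'q': array([-9.48301019e-01,  4.07608260e-02,  8.39096214e-02, -4.00384569e-04,
       -1.61549112e+00, -3.33676094e-01]), 'joint_vel': array([-1.81960888e-04, -2.14697731e-03,  5.00289580e-03,  2.36957972e-03,
       -1.21626102e-03,  4.06428902e-06]), 'effort': array([-4.93045416e-03, -3.69347227e+01,  3.48282301e+01,  6.95173502e+00,
       -4.45539365e-03,  7.76554202e-06]), 'tool_pos': array([ 0.17087399, -0.57487758,  0.24737452]), 'orientation': array([1.65128478, 1.56919942, 1.94012157]), 'contact_force': array([ 4.32120310e-01, -5.24661994e-01, -4.22768484e-05]), 'moment': array([-0.01651146, -0.05061849,  0.03354537]), 'opening': 0.9987258785188345} 0.017
```

View pics/scene0.png

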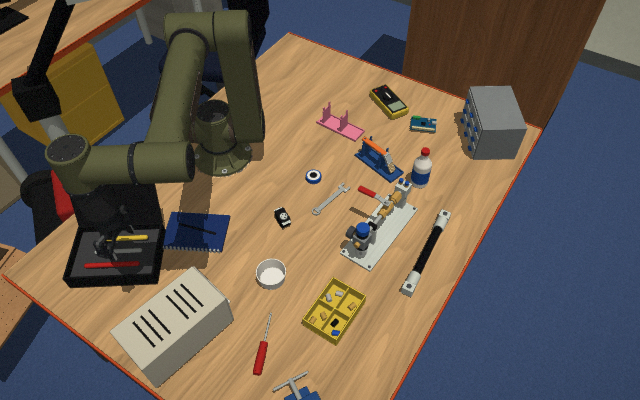

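View pics/top0.png

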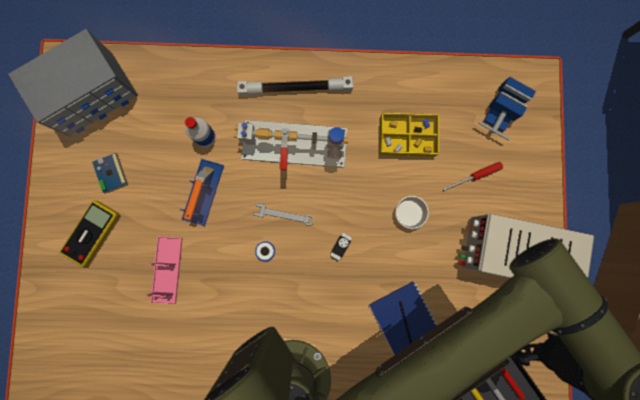

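The top view shows the red lever near (284,160), the regulator at (337,135), the blue rest with the orange brush at (203,190), the cup at (411,212), and the pink decoy rest at (167,270). I'll check the choices in a close crop.

```bash
python3 - <<'E'
from h import *
t=np.load('pics/top0.npy',allow_pickle=True).item(); s=np.load('pics/scene0.npy',allow_pickle=True).item()
a=t['img'][110:230,170:360,::-1]; b=s['img'][130:270,335:445,::-1]
A=cv2.resize(a,None,fx=4,fy=4,interpolation=cv2.INTER_CUBIC)[:, :760]
B=cv2.resize(b,None,fx=4,fy=4,interpolation=cv2.INTER_CUBIC)
cv2.imwrite('pics/cropA.png',A); cv2.imwrite('pics/cropB.png',B)
for n,c in(('top',t),('scene',s)):
    hsv=cv2.cvtColor(c['img'],cv2.COLOR_RGB2HSV)
    for nm,lo,hi in(('red',(0,150,90),(6,255,255)),('orange',(7,180,140),(16,255,255)),('white',(0,0,150),(180,40,255)),('blue',(100,120,40),(118,255,255))):
        m=cv2.inRange(hsv,lo,hi); k,l,st,ce=cv2.connectedComponentsWithStats(m)
        print(n,nm,[(st[i].tolist(),ce[i].round(1).tolist()) for i in range(1,k) if st[i,4]>50])
E
```

```text
top red [([185, 117, 11, 11, 88], [190.0, 122.0]), ([280, 148, 7, 22, 136], [283.3, 158.6]), ([472, 162, 31, 17, 216], [487.4, 170.4]), ([504, 369, 21, 30, 176], [513.4, 384.3])]
top orange [([180, 45, 56, 3, 60], [208.3, 45.5]), ([265, 47, 55, 3, 59], [290.8, 48.4]), ([352, 50, 59, 3, 64], [380.2, 51.4]), ([412, 52, 142, 6, 155], [480.8, 54.9]), ([561, 92, 3, 65, 74], [561.6, 125.0]), ([562, 158, 4, 71, 83], [563.7, 194.0]), ([24, 168, 6, 50, 54], [26.9, 192.9]), ([184, 180, 18, 39, 264], [193.0, 199.1]), ([10, 259, 11, 108, 112], [14.9, 312.8])]
top white [([329, 77, 24, 10, 162], [340.3, 81.9]), ([237, 81, 24, 11, 172], [248.8, 85.9]), ([196, 118, 11, 14, 77], [201.6, 124.2]), ([245, 121, 89, 18, 738], [289.4, 128.6]), ([255, 137, 56, 12, 293], [288.1, 142.8]), ([316, 141, 11, 9, 80], [320.7, 144.8]), ([336, 144, 10, 23, 65], [341.7, 157.5]), ([241, 149, 39, 13, 252], [263.4, 156.1]), ([288, 153, 37, 12, 343], [305.8, 158.5]), ([396, 201, 27, 27, 545], [408.6, 213.3]), ([255, 204, 54, 18, 234], [281.6, 214.0]), ([339, 239, 9, 8, 53], [343.1, 242.4]), ([257, 243, 16, 17, 148], [264
[... 1442 characters left out ...]
56], [294.5, 388.4])]
scene blue [([370, 34, 15, 15, 57], [378.2, 42.1]), ([101, 40, 63, 50, 840], [134.5, 64.5]), ([368, 48, 18, 18, 87], [377.6, 57.4]), ([384, 51, 19, 19, 113], [393.2, 60.2]), ([114, 81, 35, 30, 229], [128.3, 97.6]), ([411, 118, 25, 10, 131], [423.1, 122.5]), ([5, 127, 46, 47, 495], [27.0, 150.5]), ([355, 142, 48, 40, 642], [377.0, 162.5]), ([411, 169, 19, 16, 182], [419.3, 177.6]), ([306, 171, 15, 13, 61], [313.0, 179.0]), ([163, 212, 67, 39, 1934], [196.0, 230.5]), ([356, 222, 14, 15, 163], [362.4, 229.2]), ([0, 303, 53, 97, 899], [20.5, 346.9]), ([527, 382, 26, 12, 68], [539.0, 387.6]), ([299, 387, 21, 13, 173], [308.1, 394.4]), ([285, 393, 12, 7, 52], [290.5, 397.0])]
```

View pics/cropA.png

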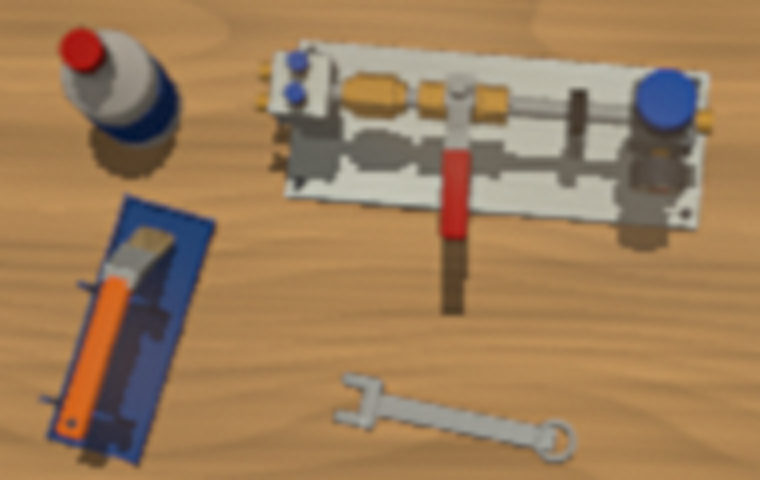

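View pics/cropB.png

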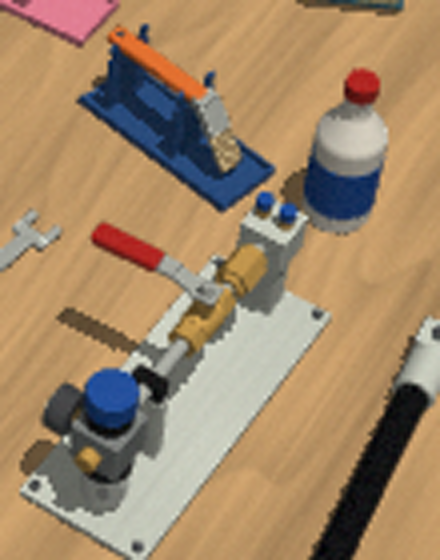

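The crops show one red-sleeved lever (top 283.5,158.6), the big brass nut (263.7,133.7), stem (285,131.5), and the orange brush in the blue rest. Candidates to confuse: red bottle cap (190,122), red screwdriver (487,170), pink rest (167,270). Computing positions.

```bash
cat >> h.py <<'E'
def tri(c1,p1,c2,p2):
    o1,d1=ray(c1,*p1);o2,d2=ray(c2,*p2)
    a=np.linalg.lstsq(np.c_[d1,-d2],o2-o1,rcond=None)[0]; A=o1+a[0]*d1;B=o2+a[1]*d2
    return (A+B)/2,np.linalg.norm(A-B)
E
python3 - <<'E'
from h import *
np.set_printoptions(precision=4,suppress=True)
t=np.load('pics/top0.npy',allow_pickle=True).item(); s=np.load('pics/scene0.npy',allow_pickle=True).item()
st=onz(t,285,131.5,.149);sl=onz(t,283.6,158.6,.150);un=onz(t,263.7,133.7,.114)
print('stem',st,tri(t,(285,131.5),s,(387,202.5)));print('sleeve',sl,tri(t,(283.6,158.6),s,(366.3,191.2)),np.linalg.norm(st-sl));print('union',un,tri(t,(263.7,133.7),s,(395.7,197)),np.linalg.norm((un-st)[:2]))
# panel plate edges -> pipe dir
for a in((245,120.5),(347,128.5),(242,158.5),(344.5,167)): print('plate',onz(t,*a,.012))
# brush
hsv=cv2.cvtColor(t['img'],cv2.COLOR_RGB2HSV);m=cv2.inRange(hsv,(5,170,100),(16,255,255));m2=np.zeros_like(m);m2[170:225,178:206]=m[170:225,178:206]
ys,xs=np.nonzero(m2); r=cv2.minAreaRect(np.c_[xs,ys].astype(np.float32));b=cv2.boxPoints(r);print(r)
W=np.array([onz(t,*p,.082) for p in b]);print('brush box',W,W.mean(0),np.linalg.norm(W[0]-W[1]),np.linalg.norm(W[1]-W[2]))
# rest pan corners
for a in((201.5,159.5),(223.5,165.5),(182.5,219.5),(204.5,225.5)): print('pan',onz(t,*a,.010))
# bristle end
print('bristle',onz(t,170+160/4,110+236/4,.03),tri(t,(210,169),s,(335+57,130+41)))
# cup rim
m=cv2.inRange(hsv,(0,0,120),(180,60,255));m2=0*m;m2[190:240,385:440]=m[190:240,385:440]
cc=max(cv2.findContours(m2,0,1)[0],key=cv2.contourArea);(u,v),rr=cv2.minEnclosingCircle(cc);print('cup',u,v,rr,onz(t,u,v,.045),onz(t,u+rr,v,.045)-onz(t,u,v,.045))
E
```

```text
stem [0.6861 0.0352 0.149 ] (array([0.6904, 0.0373, 0.1376]), np.float64(0.0037066951804395495))
sleeve [0.6117 0.0361 0.15  ] (array([0.6136, 0.0373, 0.1445]), np.float64(0.002335060884223923)) 0.07441253615117337
union [0.6866 0.0966 0.114 ] (array([0.692 , 0.0999, 0.1005]), np.float64(0.0052580170248503495)) 0.061342051400097394
plate [0.7501 0.167  0.012 ]
plate [ 0.7356 -0.1409  0.012 ]
plate [0.6338 0.1705 0.012 ]
plate [ 0.6178 -0.1361  0.012 ]
((193.17530822753906, 199.0565643310547), (7.061063766479492, 40.46296691894531), 17.878698348999023)
brush box [[0.4503 0.3125 0.082 ]
 [0.5593 0.2845 0.082 ]
 [0.5538 0.2653 0.082 ]
 [0.4449 0.2935 0.082 ]] [0.5021 0.2889 0.082 ] 0.11254024605416976 0.019904903483453307
pan [0.6274 0.291  0.01  ]
pan [0.6113 0.2248 0.01  ]
pan [0.447  0.3363 0.01  ]
pan [0.4313 0.271  0.01  ]
bristle [0.5963 0.2594 0.03  ] (array([0.5995, 0.2633, 0.0192]), np.float64(0.003800012104413179))
cup 411.75 212.02777099609375 16.53313446044922 [ 0.4865 -0.3316  0.045 ] [ 0.0014 -0.048   0.    ]
```

```bash
cat >> h.py <<'E'
from scipy.spatial.transform import Rotation as Ro
def go(X,phi,n=1):
    s=arm.sense(); R=Ro.from_euler('xyz',s['orientation']).as_matrix()
    p=np.arctan2(-R[0,1],R[1,1]); d=R.T@(np.array(X)-s['tool_pos'])*100
    print('t',round(s['time'],2),'pos',s['tool_pos'].round(4),'phi',round(p,3),'down',R[:,0].round(4),'op',round(s['opening'],3),'F',np.round(s['contact_force'],1)); print('shift cm',d.round(2),'turn',round(p-phi,3),'q',s['q'].round(2))
E
python3 -c "
from h import *
go((.612,.036,.247),-.013)"
```

```text
t 0.1 pos [ 0.1709 -0.5749  0.2474] phi 0.289 down [-6.0e-04  1.5e-03 -1.0e+00] op 0.999 F [ 0.4 -0.5 -0. ]
shift cm [ 0.1  45.99 59.69] turn 0.302 q [-0.95  0.04  0.08 -0.   -1.62 -0.33]
```

Emit:
send_rows:
  plan:
    - [[0,46,59.7],0.3]
    - [[0,46,59.7],0.3]
    - [[0,46,59.7],0.3]
    - [[0,46,59.7],0.3]
    - [[0,46,59.7],0.3]
  fingers: 5

```text
time: 0.72
tool_pos: [0.3519, -0.3237, 0.248]
orientation: [1.834, 1.569, 1.823]
contact_force: [0.8, -2.0, -0.3]
opening: 0.582
```

```bash
python3 -c "
from h import *
go((.612,.036,.247),-.013)"
```

```text
t 0.72 pos [ 0.3519 -0.3237  0.248 ] phi -0.011 down [-4.0e-04  1.7e-03 -1.0e+00] op 0.582 F [ 0.8 -2.  -0.3]
shift cm [ 0.15 36.26 25.6 ] turn 0.002 q [-0.32 -0.29 -0.21 -0.   -1.65 -1.26]
```

Emit:
send_rows:
  plan:
    - [[0.1,36.3,25.6],0]
    - [[0.1,36.3,25.6],0]
    - [[0.1,36.3,25.6],0]
    - [[0.1,36.3,25.6],0]
    - [[0.1,36.3,25.6],0]

```text
time: 1.35
tool_pos: [0.5347, -0.07, 0.2476]
orientation: [1.852, 1.569, 1.841]
contact_force: [-0.3, -1.5, 1.2]
opening: 0.587
```

```bash
python3 -c "
from h import *
go((.612,.036,.247),-.013)"
```

```text
t 1.35 pos [ 0.5347 -0.07    0.2476] phi -0.011 down [-5.0e-04  1.8e-03 -1.0e+00] op 0.587 F [-0.3 -1.5  1.2]
shift cm [ 0.07 10.68  7.62] turn 0.002 q [ 0.24 -0.12 -0.07 -0.   -1.62 -1.82]
```

Emit:
send_rows:
  plan:
    - [[0,5.3,3.8],0]
    - [[0,10.7,7.6],0]
    - [[0,10.7,7.6],0]
    - [[0,10.7,7.6],0]

```text
time: 1.85
tool_pos: [0.6118, 0.0365, 0.2469]
orientation: [2.609, 1.568, 2.599]
contact_force: [-0.7, 0.1, -0.1]
opening: 0.587
```

```bash
python3 -c "
from h import *
c=cam('wrist'); save(c,'w1'); print(proj(c,(.612,.036,.148)),proj(c,(.686,.035,.143)),proj(c,(.689,.097,.1145)))
go((.612,.036,.147),-.013)"
```

```text
[323.22347445 208.119898  ] [323.04673646 294.04865415] [394.63873681 276.88003347]
t 1.9 pos [0.6116 0.0357 0.2476] phi -0.011 down [-0.001   0.0015 -1.    ] op 0.582 F [-0.6 -0.4 -0.4]
shift cm [1.006e+01 1.000e-02 5.000e-02] turn 0.002 q [ 0.38  0.07  0.12 -0.   -1.62 -1.97]
```

View pics/w1.png

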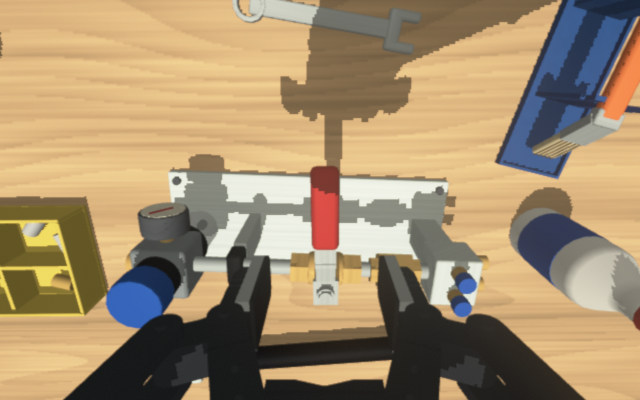

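The wrist view puts the sleeve at (325,208) and the stem at (325,295), within 2 px of my estimates. The lever lies between the fingers, so I'm descending.

Emit:
send_rows:
  plan:
    - [[5,0.1,0.1],0]
    - [[10,0.1,0.1],0]
    - [[10,0.1,0.1],0]

```text
time: 2.28
tool_pos: [0.6098, 0.0352, 0.1438]
orientation: [-3.117, 1.563, -3.129]
contact_force: [0.2, -0.2, 0.4]
opening: 0.586
```

Emit:
send_rows:
  plan:
    - [[0,0,0],0]
    - [[0,0,0],0]
    - [[0,0,0],0]
    - [[0,0,0],0]
  fingers: 0
  grip_force: 20

```text
time: 2.78
tool_pos: [0.6106, 0.0353, 0.1468]
orientation: [3.087, 1.566, 3.075]
contact_force: [-3.8, 0.5, 6.7]
opening: 0.232
```

```bash
python3 -c "
from h import *
go((.612,.036,.147),-.013)
st=np.array([.686,.0355]); p=arm.sense()['tool_pos'][:2]-st; r=np.linalg.norm(p);a=np.arctan2(p[1],p[0]);print(r,a, 'q',(a-(np.pi-.05)))
for k in range(1,6):
  b=a+k*.15; print(k); go((*(st+r*np.array([np.cos(b),np.sin(b)])),.147),-.011+k*.15)
"
```

```text
t 2.77 pos [0.6106 0.0353 0.1468] phi -0.012 down [-4.7e-03  3.0e-04 -1.0e+00] op 0.232 F [-3.8  0.5  6.7]
shift cm [-0.02  0.07  0.14] turn 0.001 q [ 0.38  0.09 -0.05 -0.   -1.44 -1.97]
0.0754006354191348 -3.1392550164213766 q -6.23084767001117
1
t 2.77 pos [0.6106 0.0353 0.1468] phi -0.012 down [-4.7e-03  3.0e-04 -1.0e+00] op 0.232 F [-3.8  0.5  6.7]
shift cm [-0.02 -1.13  0.1 ] turn -0.151 q [ 0.38  0.09 -0.05 -0.   -1.44 -1.97]
2
t 2.77 pos [0.6106 0.0353 0.1468] phi -0.012 down [-4.7e-03  3.0e-04 -1.0e+00] op 0.232 F [-3.8  0.5  6.7]
shift cm [-0.02 -2.22  0.37] turn -0.301 q [ 0.38  0.09 -0.05 -0.   -1.44 -1.97]
3
t 2.77 pos [0.6106 0.0353 0.1468] phi -0.012 down [-4.7e-03  3.0e-04 -1.0e+00] op 0.232 F [-3.8  0.5  6.7]
shift cm [-0.03 -3.27  0.8 ] turn -0.451 q [ 0.38  0.09 -0.05 -0.   -1.44 -1.97]
4
t 2.77 pos [0.6106 0.0353 0.1468] phi -0.012 down [-4.7e-03  3.0e-04 -1.0e+00] op 0.232 F [-3.8  0.5  6.7]
shift cm [-0.03 -4.24  1.38] turn -0.601 q [ 0.38  0.09 -0.05 -0.   -1.44 -1.97]
5
t 2.77 pos [0.6106 0.0353 0.1468] phi -0.012 down [-4.7e-03  3.0e-04 -1.0e+00] op 0.232 F [-3.8  0.5  6.7]
shift cm [-0.03 -5.11  2.1 ] turn -0.751 q [ 0.38  0.09 -0.05 -0.   -1.44 -1.97]
```

Emit:
send_rows:
  plan:
    - [[0,-1.1,0.1],-0.15]
    - [[0,-2.2,0.37],-0.3]
    - [[0,-3.3,0.8],-0.45]
    - [[0,-4.2,1.4],-0.6]
    - [[0,-5.1,2.1],-0.75]

```text
time: 3.4
tool_pos: [0.6314, -0.0156, 0.147]
orientation: [2.04, 1.567, 2.783]
contact_force: [1.2, 4.3, -0.9]
opening: 0.228
```

Emit:
send_rows:
  plan:
    - [[0,0,0],0]
    - [[0,0,0],0]

```text
time: 3.65
tool_pos: [0.6314, -0.0155, 0.1471]
orientation: [2.058, 1.567, 2.798]
contact_force: [1.1, 1.7, -2.8]
opening: 0.229
```

```bash
python3 -c "
from h import *
st=np.array([.686,.0355]); s=arm.sense()
p=s['tool_pos'][:2]-st; r=np.linalg.norm(p);a=np.arctan2(p[1],p[0]);print(r,a, 'q',(a-(np.pi-.05))%6.2832)
b=np.pi-.05+.785
go((*(st+r*np.array([np.cos(b),np.sin(b)])),.147),b-np.pi)
c=cam('top'); save(c,'t1',(220,100,360,200),5)
"
```

```text
0.07471175283104414 -2.3910492912032026 q 0.800558055207004
t 3.65 pos [ 0.6314 -0.0155  0.1471] phi 0.74 down [-0.0038  0.0014 -1.    ] op 0.229 F [ 1.1  1.7 -2.8]
shift cm [ 0.01  0.12 -0.  ] turn 0.005 q [ 0.29  0.14  0.01 -0.   -1.44 -1.12]
```

View pics/t1.png

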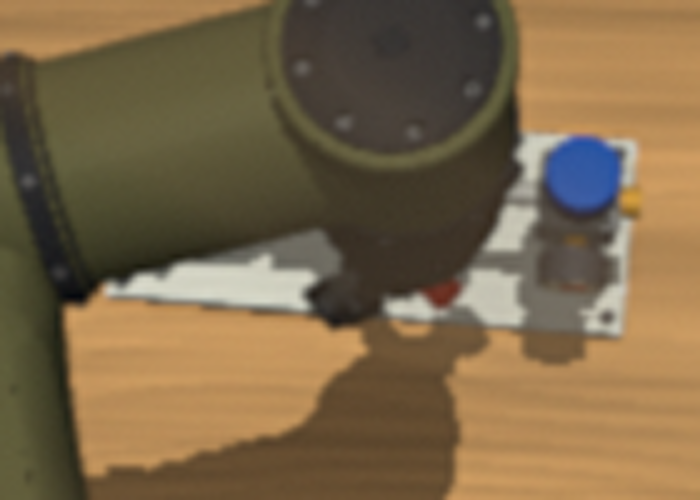

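Emit:
send_rows:
  plan:
    - [[0,0,0],0]
    - [[0,0,0],0]
    - [[-5,0,0],0]
    - [[-10,0,0],0]
    - [[-10,0,0],0]
  fingers: 5

```text
time: 4.32
tool_pos: [0.6333, -0.0159, 0.2535]
orientation: [-0.448, 1.564, 0.292]
contact_force: [0.3, 0.9, -0.1]
opening: 0.588
```

```bash
python3 -c "
from h import *
go((.507,.287,.22),-.25)
c=cam('wrist'); save(c,'w2'); print(proj(c,(.686,.0355,.143)), proj(c,(.631,-.0155,.148)))
"
```

```text
t 4.33 pos [ 0.6333 -0.0159  0.2535] phi 0.74 down [ 0.0062  0.0019 -1.    ] op 0.588 F [ 0.3  0.9 -0.1]
shift cm [ 3.33 30.89 11.09] turn 0.99 q [ 0.29  0.12  0.18 -0.   -1.62 -1.12]
[327.65593935 287.20712957] [327.22414014 201.69652909]
```

View pics/w2.png

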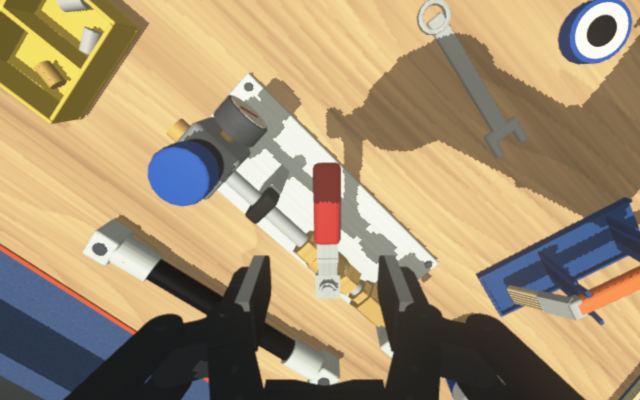

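Lever sits at about 45° to the pipe (sleeve (327,204), stem (329,287)). Next, the brush.

Emit:
send_rows:
  plan:
    - [[0,30.9,11.1],0.99]
    - [[0,30.9,11.1],0.99]
    - [[0,30.9,11.1],0.99]
    - [[0,30.9,11.1],0.99]
    - [[0,30.9,11.1],0.99]
  fingers: 5

```text
time: 5.0
tool_pos: [0.5197, 0.2536, 0.249]
orientation: [1.922, 1.569, 1.788]
contact_force: [1.2, 0.6, 0.6]
opening: 0.585
```

```bash
python3 -c "
from h import *
go((.507,.287,.24),-.25)
"
```

```text
t 5.0 pos [0.5197 0.2536 0.249 ] phi -0.134 down [-4.0e-04  1.7e-03 -1.0e+00] op 0.585 F [1.2 0.6 0.6]
shift cm [ 0.91  3.14 -1.71] turn 0.116 q [ 0.8  -0.02  0.03 -0.   -1.62 -2.5 ]
```

Emit:
send_rows:
  plan:
    - [[1,3.1,-1.7],0.116]
    - [[1,3.1,-1.7],0.116]
    - [[1,3.1,-1.7],0.116]

```text
time: 5.38
tool_pos: [0.507, 0.2862, 0.2384]
orientation: [2.891, 1.57, 2.642]
contact_force: [-0.1, -0.8, -0.3]
opening: 0.588
```

```bash
python3 - <<'E'
from h import *
np.set_printoptions(precision=4,suppress=True)
c=cam('wrist'); save(c,'w3')
go((.507,.287,.24),-.25)
hsv=cv2.cvtColor(c['img'],cv2.COLOR_RGB2HSV);m=cv2.inRange(hsv,(4,160,80),(16,255,255));
k,l,st,ce=cv2.connectedComponentsWithStats(m);i=1+st[1:,4].argmax();ys,xs=np.nonzero(l==i);print(st[i])
b=cv2.boxPoints(cv2.minAreaRect(np.c_[xs,ys].astype(np.float32)));W=np.array([onz(c,*p,.082) for p in b]);print(b,W,W.mean(0),np.linalg.norm(W[0]-W[1]),np.linalg.norm(W[1]-W[2]))
E
```

```text
t 5.42 pos [0.5073 0.2858 0.2389] phi -0.249 down [-0.0005  0.0011 -1.    ] op 0.583 F [-0.5  0.6  0.1]
shift cm [-0.11  0.11 -0.06] turn 0.001 q [ 0.86 -0.01  0.02 -0.   -1.6  -2.68]
[ 317  108   23  132 2703]
[[317. 239.]
 [317. 108.]
 [339. 108.]
 [339. 239.]] [[0.5559 0.2672 0.082 ]
 [0.4441 0.2965 0.082 ]
 [0.4485 0.3135 0.082 ]
 [0.5608 0.2866 0.082 ]] [0.5023 0.2909 0.082 ] 0.11551927318287969 0.0175815562529782
```

View pics/w3.png

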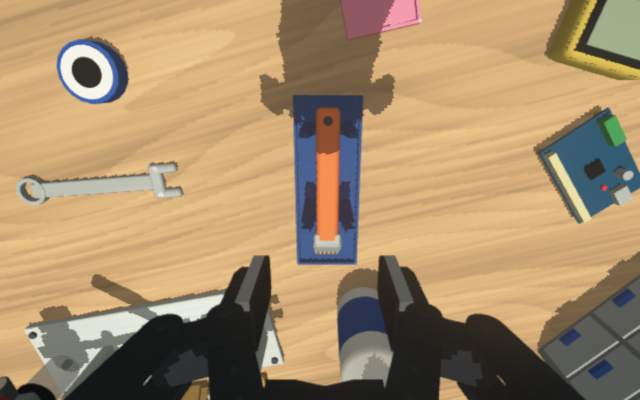

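The brush lies vertically in the picture, with the handle spanning (317–339, 108–239). Its origin is at about (0.510, 0.288), which agrees with the top view.

Emit:
send_rows:
  plan:
    - [[5,0.15,0.2],0]
    - [[11,0.15,0.2],0]
    - [[16.5,0.15,0.2],0]
    - [[16.5,0.15,0.2],0]
    - [[16.5,0.15,0.2],0]
  fingers: 5

```text
time: 6.05
tool_pos: [0.5112, 0.2871, 0.077]
orientation: [0.951, 1.567, 0.701]
contact_force: [0.4, 0.0, 1.3]
opening: 0.579
```

```bash
python3 -c "
from h import *
go((.510,.288,.074),-.25)
"
```

```text
t 6.05 pos [0.5112 0.2871 0.077 ] phi -0.25 down [ 0.003   0.0025 -1.    ] op 0.579 F [0.4 0.  1.3]
shift cm [ 0.3   0.06 -0.14] turn 0.0 q [ 0.85  0.05 -0.22  0.   -1.3  -2.67]
```

Emit:
send_rows:
  plan:
    - [[0.3,0.06,-0.1],0]
    - [[0.3,0.06,-0.1],0]
    - [[0.3,0.06,-0.1],0]

```text
time: 6.42
tool_pos: [0.5106, 0.2882, 0.075]
orientation: [0.979, 1.565, 0.729]
contact_force: [0.8, 0.2, -0.3]
opening: 0.589
```

Emit:
send_rows:
  plan:
    - [[0,0,0],0]
    - [[0,0,0],0]
    - [[0,0,0],0]
    - [[0,0,0],0]
    - [[0,0,0],0]
  fingers: 0
  grip_force: 50

```text
time: 7.05
tool_pos: [0.5108, 0.2883, 0.0754]
orientation: [0.958, 1.565, 0.708]
contact_force: [-0.5, -0.1, 3.3]
opening: 0.223
```

```bash
python3 -c "
from h import *
go((.510,.288,.20),-.25)
"
```

```text
t 7.05 pos [0.5108 0.2883 0.0754] phi -0.249 down [ 0.0045  0.0038 -1.    ] op 0.223 F [-0.5 -0.1  3.3]
shift cm [-1.247e+01  1.000e-02 -3.000e-02] turn 0.001 q [ 0.86  0.05 -0.22  0.   -1.29 -2.68]
```

Emit:
send_rows:
  plan:
    - [[-3,0,0],0]
    - [[-6,0,0],0]
    - [[-10,0,0],0]
    - [[-12.5,0,0],0]
    - [[-12.5,0,0],0]

```text
time: 7.68
tool_pos: [0.5108, 0.2883, 0.2021]
orientation: [0.991, 1.562, 0.741]
contact_force: [-0.1, 0.4, -0.5]
opening: 0.227
```

```bash
python3 - <<'E'
from h import *
# TCP for tip at cup centre; TCP-origin offset approx 0
d=np.array([np.cos(-.25),np.sin(-.25)])
print('cup tcp xy',np.array([.4865,-.3316])-.095*d+.003*d)
go((.394,-.308,.20),-.25)
c=cam('scene'); save(c,'s2',(300,60,460,180),5)
p=arm.sense()['tool_pos']; print('tip px pred',proj(c,(*(p[:2]+.095*d),p[2]-.055))-[300,60])
E
```

```text
cup tcp xy [ 0.39736006 -0.30883884]
t 7.67 pos [0.5108 0.2883 0.2021] phi -0.25 down [ 0.0067  0.0061 -1.    ] op 0.227 F [-0.1  0.4 -0.5]
shift cm [ -0.23 -60.67   3.41] turn 0.0 q [ 0.86 -0.   -0.04  0.   -1.52 -2.68]
tip px pred [95.86369796 87.46624685]
```

View pics/s2.png

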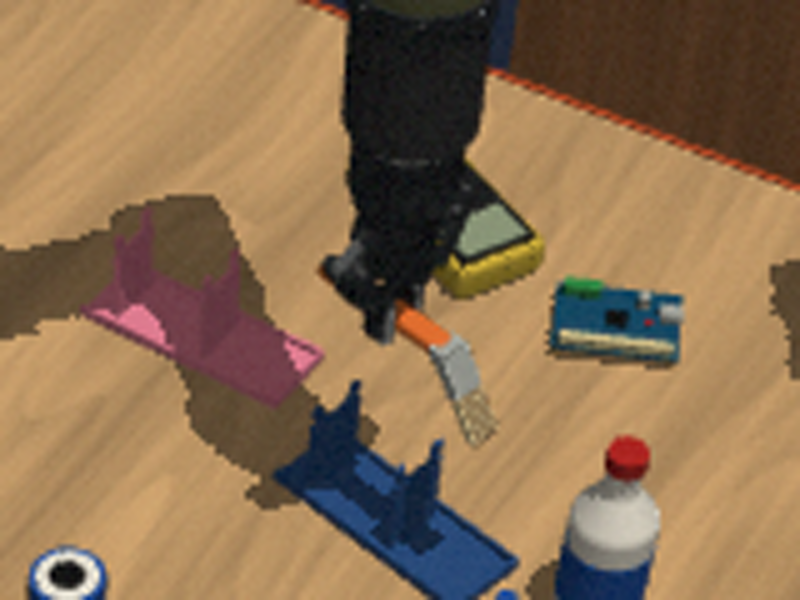

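The scene view shows the brush held level, tip at crop (480,440), exactly where predicted. Carrying it to the cup.

Emit:
send_rows:
  plan:
    - [[0,-60.7,3.4],0]
    - [[0,-60.7,3.4],0]
    - [[0,-60.7,3.4],0]
    - [[0,-60.7,3.4],0]
    - [[0,-60.7,3.4],0]

```text
time: 8.35
tool_pos: [0.4486, -0.0204, 0.1966]
orientation: [1.451, 1.566, 1.203]
contact_force: [1.3, -0.1, -0.4]
opening: 0.221
```

```bash
python3 -c "
from h import *
go((.397,-.308,.20),-.25)
"
```

```text
t 8.35 pos [ 0.4486 -0.0204  0.1966] phi -0.249 down [ 0.0017  0.0044 -1.    ] op 0.221 F [ 1.3 -0.1 -0.4]
shift cm [ -0.48 -29.14   2.08] turn 0.001 q [ 0.4  -0.38 -0.38 -0.   -1.57 -2.22]
```

Emit:
send_rows:
  plan:
    - [[-0.5,-29.1,2.1],0]
    - [[-0.5,-29.1,2.1],0]
    - [[-0.5,-29.1,2.1],0]
    - [[-0.5,-29.1,2.1],0]
    - [[-0.5,-29.1,2.1],0]

```text
time: 8.98
tool_pos: [0.3957, -0.3096, 0.1979]
orientation: [2.017, 1.565, 1.767]
contact_force: [1.5, 0.0, -1.0]
opening: 0.223
```

Emit:
send_rows:
  plan:
    - [[0,0,0],0]

```text
time: 9.1
tool_pos: [0.394, -0.3115, 0.1954]
orientation: [2.424, 1.562, 2.169]
contact_force: [-0.1, 0.8, -1.0]
opening: 0.223
```

```bash
python3 -c "
from h import *
go((.397,-.308,.067),-.25)
c=cam('wrist'); save(c,'w4'); 
p=arm.sense()['tool_pos'];d=np.array([np.cos(-.25),np.sin(-.25)])
print(proj(c,(.4865,-.3316,.045)),proj(c,(*(p[:2]+.095*d),p[2]-.055)))
"
```

```text
t 9.1 pos [ 0.394  -0.3115  0.1954] phi -0.255 down [-0.0051  0.0075 -1.    ] op 0.223 F [-0.1  0.8 -1. ]
shift cm [12.84  0.34  0.29] turn -0.005 q [-0.27 -0.22 -0.25 -0.01 -1.54 -1.55]
[327.29245931 284.22527168] [326.14211984 364.04286009]
```

View pics/w4.png

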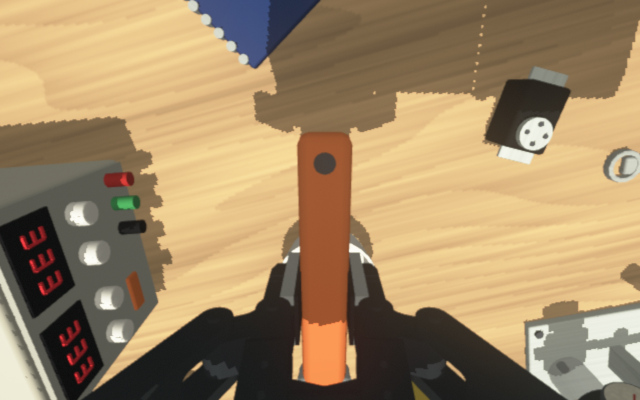

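The cup rim is visible symmetrically about column ~327, in line with the brush. Dipping.

Emit:
send_rows:
  plan:
    - [[4,0.3,0.3],0]
    - [[8,0.3,0.3],0]
    - [[11,0.3,0.3],0]
    - [[12.9,0.3,0.3],0]
    - [[12.9,0.3,0.3],0]

```text
time: 9.78
tool_pos: [0.3966, -0.3063, 0.0647]
orientation: [2.546, 1.559, 2.293]
contact_force: [0.0, -0.7, -0.5]
opening: 0.225
```

```bash
python3 -c "
from h import *
go((.397,-.308,.064),-.25)
"
```

```text
t 9.78 pos [ 0.3966 -0.3063  0.0647] phi -0.253 down [-0.008   0.0091 -0.9999] op 0.225 F [ 0.  -0.7 -0.5]
shift cm [ 0.06 -0.16  0.08] turn -0.003 q [-0.26 -0.16 -0.44 -0.01 -1.3  -1.56]
```

Emit:
send_rows:
  plan:
    - [[0.2,-0.1,0.1],0]
    - [[0.2,-0.1,0.1],0]
    - [[0.2,-0.1,0.1],0]
    - [[0.2,-0.1,0.1],0]

```text
time: 10.28
tool_pos: [0.3975, -0.3076, 0.0631]
orientation: [2.52, 1.559, 2.267]
contact_force: [0.7, 0.0, -0.7]
opening: 0.222
```

```bash
python3 -c "
from h import *
go((.397,-.308,.20),-.25)
c=cam('top'); save(c,'t2',(370,170,470,245),7)
"
```

```text
t 10.28 pos [ 0.3975 -0.3076  0.0631] phi -0.253 down [-0.0074  0.0089 -0.9999] op 0.222 F [ 0.7  0.  -0.7]
shift cm [-13.69   0.04  -0.16] turn -0.003 q [-0.26 -0.16 -0.44 -0.01 -1.3  -1.56]
```

View pics/t2.png

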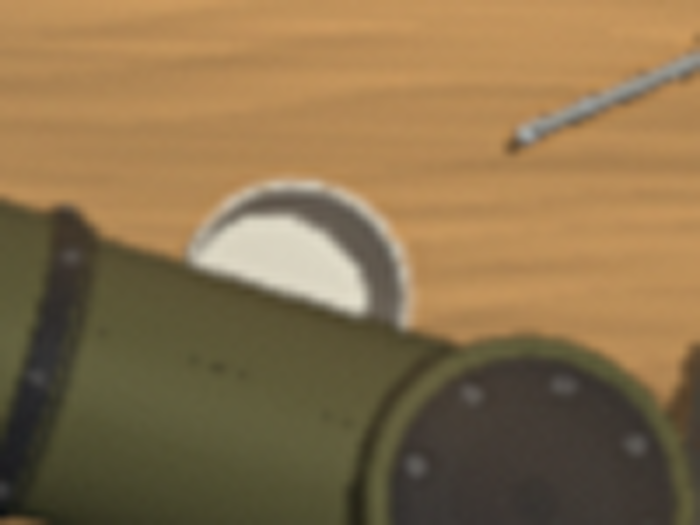

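The cup is where it stood. Lifting straight out, then over high to clear the lever.

Emit:
send_rows:
  plan:
    - [[-5,0,0],0]
    - [[-11,0,0],0]
    - [[-17,0,0],0]
    - [[-22,0,0],0]
    - [[-22,0,0],0]

```text
time: 10.95
tool_pos: [0.4, -0.3105, 0.2881]
orientation: [1.817, 1.566, 1.563]
contact_force: [-1.0, 0.7, -1.7]
opening: 0.22
```

```bash
python3 -c "
from h import *
go((.597,.122,.28),-.25)
"
```

```text
t 10.95 pos [ 0.4    -0.3105  0.2881] phi -0.253 down [ 0.      0.0051 -1.    ] op 0.22 F [-1.   0.7 -1.7]
shift cm [ 1.03 46.8   8.23] turn -0.003 q [-0.27 -0.2  -0.07 -0.   -1.7  -1.56]
```

Emit:
send_rows:
  plan:
    - [[0.8,46.8,8.2],0]
    - [[0.8,46.8,8.2],0]
    - [[0.8,46.8,8.2],0]
    - [[0.8,46.8,8.2],0]
    - [[0.8,46.8,8.2],0]

```text
time: 11.58
tool_pos: [0.5294, -0.0234, 0.2817]
orientation: [1.936, 1.566, 1.683]
contact_force: [1.3, -1.6, 0.3]
opening: 0.222
```

```bash
python3 -c "
from h import *
go((.597,.122,.28),-.25)
"
```

```text
t 11.57 pos [ 0.5294 -0.0234  0.2817] phi -0.253 down [-6.0e-04  5.2e-03 -1.0e+00] op 0.222 F [ 1.3 -1.6  0.3]
shift cm [ 0.25 15.76  2.9 ] turn -0.003 q [ 0.33 -0.14 -0.03 -0.01 -1.68 -2.16]
```

Emit:
send_rows:
  plan:
    - [[0,5.2,1],0]
    - [[0,10.5,2],0]
    - [[0.2,15.8,2.9],0]
    - [[0.2,15.8,2.9],0]
    - [[0.2,15.8,2.9],0]

```text
time: 12.2
tool_pos: [0.5969, 0.1223, 0.2795]
orientation: [2.275, 1.566, 2.022]
contact_force: [0.2, 0.3, -0.1]
opening: 0.221
```

```bash
python3 - <<'E'
from h import *
go((.597,.122,.178),-.25)
for n in('top','scene'):
    c=cam(n); np.save('pics/'+n+'1.npy',c,allow_pickle=True)
    p=arm.sense()['tool_pos'];d=np.array([np.cos(-.25),np.sin(-.25)])
    print(n,'tip',proj(c,(*(p[:2]+.095*d),p[2]-.056)),'union',proj(c,(.689,.0985,.1145)))
E
```

```text
t 12.2 pos [0.5969 0.1223 0.2795] phi -0.253 down [-0.002   0.0042 -1.    ] op 0.221 F [ 0.2  0.3 -0.1]
shift cm [10.14 -0.06  0.05] turn -0.003 q [ 0.53  0.07  0.18 -0.   -1.67 -2.35]
top tip [258.14794659 122.25288746] union [263.01678175 132.7978137 ]
scene tip [397.84015682 172.76466413] union [394.35545007 194.48812918]
```

Emit:
send_rows:
  plan:
    - [[4,0,0],0]
    - [[8,0,0],0]
    - [[10,0,0],0]
    - [[10,0,0],0]

```text
time: 12.8
tool_pos: [0.5964, 0.1211, 0.18]
orientation: [2.229, 1.566, 1.974]
contact_force: [-0.3, 0.0, -0.4]
opening: 0.229
```

```bash
python3 - <<'E'
from h import *
go((.597,.122,.166),-.25)
E
```

```text
t 12.8 pos [0.5964 0.1211 0.18  ] phi -0.255 down [-0.0017  0.0041 -1.    ] op 0.229 F [-0.3  0.  -0.4]
shift cm [1.4  0.1  0.04] turn -0.005 q [ 0.53  0.07 -0.01 -0.   -1.49 -2.35]
```

Emit:
send_rows:
  plan:
    - [[0.7,0.1,0],0]
    - [[1.1,0.1,0],0]
    - [[1.4,0.1,0],0]
    - [[1.4,0.1,0],0]
    - [[1.4,0.1,0],0]

```text
time: 13.42
tool_pos: [0.5968, 0.1223, 0.1664]
orientation: [2.092, 1.566, 1.837]
contact_force: [-0.4, 0.3, 0.3]
opening: 0.225
```

```bash
python3 - <<'E'
from h import *
go((.597,.122,.166),-.25)
for n in('scene','top'):
  c=cam(n); np.save('pics/'+n+'2.npy',c,allow_pickle=True); print(proj(c,(.689,.0985,.1145)))
h=lambda n,b:cv2.resize(np.load('pics/'+n+'2.npy',allow_pickle=True).item()['img'][b[1]:b[3],b[0]:b[2],::-1],(480,480),interpolation=cv2.INTER_CUBIC)
cv2.imwrite('pics/dab.png',np.hstack([h('scene',(354,154,434,234)),h('top',(223,93,303,173))])[:, :960])
im=cv2.imread('pics/dab.png');cv2.imwrite('pics/dab.png',cv2.resize(im,(800,400)))
go((.597,.122,.166),-.25)
E
```

```text
t 13.43 pos [0.5968 0.1223 0.1664] phi -0.255 down [-0.0012  0.0043 -1.    ] op 0.225 F [-0.4  0.3  0.3]
shift cm [ 0.04 -0.02  0.03] turn -0.005 q [ 0.53  0.07 -0.03 -0.   -1.47 -2.35]
[394.35545007 194.48812918]
[263.01678175 132.7978137 ]
t 13.53 pos [0.5968 0.1222 0.1663] phi -0.255 down [-0.0013  0.0043 -1.    ] op 0.217 F [0.  1.3 0.5]
shift cm [ 0.03 -0.02  0.03] turn -0.005 q [ 0.53  0.07 -0.03 -0.   -1.47 -2.35]
```

Emit:
send_rows:
  plan:
    - [[0.3,0,0],0]
    - [[0.5,0,0],0]
    - [[0.5,0,0],0]
    - [[0.5,0,0],0]
    - [[0.5,0,0],0]

```text
time: 14.15
tool_pos: [0.5968, 0.1223, 0.1614]
orientation: [2.08, 1.566, 1.826]
contact_force: [-0.7, 0.6, 1.4]
opening: 0.225
```

```bash
python3 - <<'E'
from h import *
F=[]
for n in('scene','top','scene','scene'):
  c=cam(n); np.save('pics/'+n+'2.npy',c,allow_pickle=True); F.append(arm.sense()['contact_force'])
print(np.round(F,2))
go((.597,.122,.161),-.25)
h=lambda n,b:cv2.resize(np.load('pics/'+n+'2.npy',allow_pickle=True).item()['img'][b[1]:b[3],b[0]:b[2],::-1],(400,400),interpolation=cv2.INTER_CUBIC)
cv2.imwrite('pics/dab.png',np.hstack([h('scene',(364,164,424,224)),h('top',(233,103,293,163))]))
E
```

```text
[[-0.31  1.54  1.39]
 [-0.06  1.1   0.12]
 [-0.55  0.93  0.23]
 [-0.02  0.02  0.18]]
t 14.35 pos [0.5968 0.1222 0.1614] phi -0.255 down [-0.0012  0.0043 -1.    ] op 0.222 F [-0.   0.   0.2]
shift cm [ 0.04 -0.02  0.03] turn -0.005 q [ 0.53  0.07 -0.04 -0.   -1.46 -2.35]
```

View pics/dab.png

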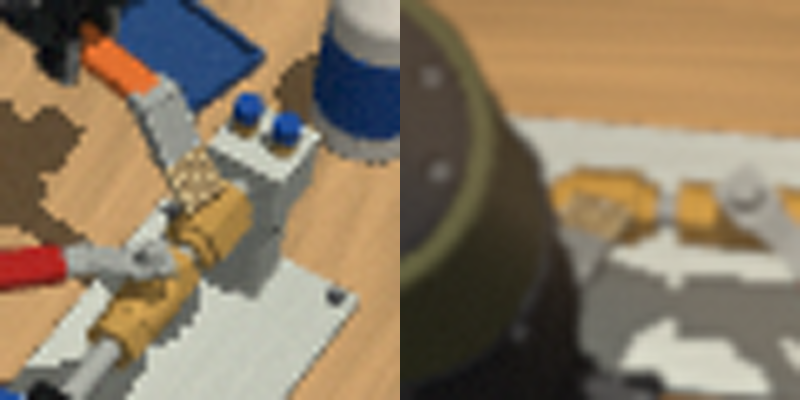

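```bash
python3 - <<'E'
from h import *
np.set_printoptions(precision=4,suppress=True)
t=np.load('pics/top2.npy',allow_pickle=True).item(); s=np.load('pics/scene2.npy',allow_pickle=True).item()
print('tip tri',tri(t,(263,132.3),s,(393.3,193.3)))
d=np.array([np.cos(-.253),np.sin(-.253)]);p=np.array([.5968,.1222,.1614])
for nm,f,z in(('ferrule start',.056,0),('root',.0735,-.025),('tip nominal',.095,-.056)):
    X=(*(p[:2]+f*d),p[2]+z);print(nm,X,((proj(s,X)-[364,164])*400/60).round(),((proj(t,X)-[233,103])*400/60).round())
for X in((.689,.0985,.1145),(.689-.0085,.0985,.1145),(.689+.0085,.0985,.1145),(.689,.0835,.1145),(.689,.1135,.1145)): print('flat',((proj(s,X)-[364,164])*400/60).round(),((proj(t,X)-[233,103])*400/60).round())
E
```

```text
tip tri (array([0.6871, 0.0965, 0.1223]), np.float64(0.0034264299180461716))
ferrule start (np.float64(0.65101728764724), np.float64(0.10818266358481612), np.float64(0.1614)) [153.  98.] [158. 262.]
root (np.float64(0.6679601900370025), np.float64(0.10380224595507116), np.float64(0.1364)) [174. 151.] [179. 236.]
tip nominal (np.float64(0.6887757558301393), np.float64(0.09842059000995593), np.float64(0.1054)) [200. 215.] [203. 204.]
flat [202. 203.] [200. 199.]
flat [187. 196.] [199. 219.]
flat [217. 210.] [201. 179.]
flat [188. 223.] [236. 200.]
flat [217. 184.] [164. 197.]
```

The undeflected tip would project to scene crop (200,215), but the bristles end at about (200,200). They are bent up by ~9 mm on the flat's centre (202,203), so contact is confirmed at low force. Lifting and returning to the rest.

Emit:
send_rows:
  plan:
    - [[-3,0,0],0]
    - [[-7,0,0],0]
    - [[-12,0,0],0]
    - [[-12,0,0],0]

```text
time: 14.85
tool_pos: [0.5982, 0.1216, 0.2866]
orientation: [1.048, 1.561, 0.793]
contact_force: [-0.1, 0.1, 0.3]
opening: 0.224
```

```bash
python3 - <<'E'
from h import *
go((.5108,.2883,.28),-.249)
E
```

```text
t 14.85 pos [0.5982 0.1216 0.2866] phi -0.255 down [ 0.0066  0.0067 -1.    ] op 0.224 F [-0.1  0.1  0.3]
shift cm [  0.71  13.92 -12.66] turn -0.006 q [ 0.53  0.07  0.19 -0.   -1.68 -2.35]
```

Emit:
send_rows:
  plan:
    - [[0,4,-3.7],0]
    - [[0,8,-7.3],0]
    - [[0.3,13.9,-12.7],-0.006]
    - [[0.3,13.9,-12.7],-0.006]
    - [[0.3,13.9,-12.7],-0.006]

```text
time: 15.48
tool_pos: [0.5097, 0.289, 0.2832]
orientation: [1.053, 1.563, 0.806]
contact_force: [0.0, 0.5, -1.0]
opening: 0.225
```

```bash
python3 - <<'E'
from h import *
go((.5108,.2883,.11),-.249)
E
```

```text
t 15.47 pos [0.5097 0.289  0.2832] phi -0.247 down [ 0.0055  0.0057 -1.    ] op 0.225 F [ 0.   0.5 -1. ]
shift cm [17.32 -0.16  0.05] turn 0.002 q [ 0.86  0.    0.11  0.   -1.67 -2.68]
```

Emit:
send_rows:
  plan:
    - [[6,-0.1,0],0]
    - [[12,-0.1,0],0]
    - [[17.3,-0.2,0.05],0]
    - [[17.3,-0.2,0.05],0]
    - [[17.3,-0.2,0.05],0]

```text
time: 16.1
tool_pos: [0.5123, 0.2878, 0.1131]
orientation: [0.911, 1.56, 0.663]
contact_force: [-0.2, 0.6, 0.6]
opening: 0.223
```

```bash
python3 - <<'E'
from h import *
go((.5108,.2883,.0765),-.249)
E
```

```text
t 16.1 pos [0.5123 0.2878 0.1131] phi -0.248 down [ 0.0088  0.0069 -0.9999] op 0.223 F [-0.2  0.6  0.6]
shift cm [ 3.66 -0.02 -0.18] turn 0.001 q [ 0.85  0.02 -0.18  0.   -1.36 -2.67]
```

Emit:
send_rows:
  plan:
    - [[1.2,0,-0.15],0]
    - [[2.4,0,-0.15],0]
    - [[3.3,0,-0.15],0]
    - [[3.7,0,-0.15],0]
    - [[3.7,0,-0.15],0]

```text
time: 16.73
tool_pos: [0.5112, 0.2884, 0.0761]
orientation: [0.892, 1.56, 0.644]
contact_force: [0.2, 0.8, -0.9]
opening: 0.223
```

```bash
python3 - <<'E'
from h import *
go((.5108,.2883,.0757),-.249)
E
```

```text
t 16.73 pos [0.5112 0.2884 0.0761] phi -0.248 down [ 0.0089  0.0067 -0.9999] op 0.223 F [ 0.2  0.8 -0.9]
shift cm [ 0.04 -0.02 -0.04] turn 0.001 q [ 0.86  0.04 -0.23  0.   -1.29 -2.68]
```

Within 1 mm of the pick pose. Releasing and lifting clear.

Emit:
send_rows:
  plan:
    - [[0.04,0,-0.04],0]
    - [[0.04,0,-0.04],0]
    - [[0.04,0,-0.04],0]
    - [[0.04,0,-0.04],0]
  fingers: 5

```text
time: 17.23
tool_pos: [0.5109, 0.2886, 0.0758]
orientation: [0.893, 1.559, 0.645]
contact_force: [-0.0, -0.4, -0.3]
opening: 0.586
```

Emit:
send_rows:
  plan:
    - [[-4,0,0],0]
    - [[-10,0,0],0]
    - [[-16.3,0,0],0]
    - [[-16.3,0,0],0]
    - [[-16.3,0,0],0]

```text
time: 17.85
tool_pos: [0.5092, 0.2876, 0.2384]
orientation: [0.955, 1.559, 0.707]
contact_force: [-0.1, 0.6, -0.6]
opening: 0.581
```

```bash
python3 - <<'E'
from h import *
np.set_printoptions(precision=4,suppress=True)
c=cam('wrist')
go((.35,.2,.24),-.249)
hsv=cv2.cvtColor(c['img'],cv2.COLOR_RGB2HSV);m=cv2.inRange(hsv,(4,160,80),(16,255,255));
k,l,st,ce=cv2.connectedComponentsWithStats(m);i=1+st[1:,4].argmax();ys,xs=np.nonzero(l==i)
b=cv2.boxPoints(cv2.minAreaRect(np.c_[xs,ys].astype(np.float32)));W=np.array([onz(c,*p,.082) for p in b]);print(W,W.mean(0),np.linalg.norm(W[0]-W[1]),np.linalg.norm(W[1]-W[2]))
E
```

```text
t 17.9 pos [0.509  0.2874 0.2374] phi -0.248 down [ 0.0073  0.0059 -1.    ] op 0.586 F [-0.5 -0.4 -1.4]
shift cm [ -0.43 -12.36 -13.27] turn 0.001 q [ 0.86 -0.01  0.01  0.   -1.59 -2.68]
[[0.4448 0.2964 0.082 ]
 [0.4491 0.3134 0.082 ]
 [0.561  0.2863 0.082 ]
 [0.556  0.2669 0.082 ]] [0.5027 0.2907 0.082 ] 0.017501664320340178 0.11509696585796743
```

The brush is back within 0.5 mm of its original measurement. Moving aside to check the lever, the cup and the bench.

Emit:
send_rows:
  plan:
    - [[0,-12.4,-13.3],0]
    - [[0,-12.4,-13.3],0]
    - [[0,-12.4,-13.3],0]
    - [[0,-12.4,-13.3],0]

```text
time: 18.4
tool_pos: [0.3477, 0.1982, 0.2363]
orientation: [1.046, 1.557, 0.801]
contact_force: [1.0, 0.5, 0.5]
opening: 0.584
```

```bash
python3 - <<'E'
from h import *
np.set_printoptions(precision=4,suppress=True)
c=cam('top');s=cam('scene');t0=np.load('pics/top0.npy',allow_pickle=True).item()
hs=lambda c:cv2.cvtColor(c['img'],cv2.COLOR_RGB2HSV)
def blob(c,lo,hi,box):
    x0,y0,x1,y1=box;m=cv2.inRange(hs(c),lo,hi)[y0:y1,x0:x1];ys,xs=np.nonzero(m);return len(xs),(xs.mean()+x0).round(2) if len(xs) else 0,(ys.mean()+y0).round(2) if len(xs) else 0
for nm,lo,hi,box in(('cup',(0,0,120),(180,60,255),(385,190,440,240)),('brush',(7,180,140),(16,255,255),(178,170,206,225)),('bottlecap',(0,150,90),(6,255,255),(180,112,200,132)),('driver',(0,150,90),(6,255,255),(465,155,510,185)),('tape',(0,0,150),(180,40,255),(250,238,280,265)),('wrench',(0,0,150),(180,40,255),(250,200,315,228)),('tray',(22,150,60),(32,255,255),(370,105,445,165))):
    print(nm,blob(t0,lo,hi,box),blob(c,lo,hi,box))
n,u,v=blob(c,(0,150,90),(6,255,255),(270,140,330,180));n2,u2,v2=blob(s,(0,150,90),(6,255,255),(340,175,400,225))
X=onz(c,u,v,.15);print('sleeve',n,u,v,X,tri(c,(u,v),s,(u2,v2)) if n2 else 0);w=X[:2]-[.686,.0355];print('q',np.arctan2(w[1],w[0])%6.2832-np.pi+.05,np.linalg.norm(w))
go((.35,.2,.24),-.249)
E
```

```text
cup (715, np.float64(410.05), np.float64(212.97)) (728, np.float64(410.24), np.float64(213.05))
brush (264, np.float64(193.0), np.float64(199.06)) (257, np.float64(192.96), np.float64(198.96))
bottlecap (88, np.float64(189.95), np.float64(122.03)) (89, np.float64(189.98), np.float64(122.09))
driver (216, np.float64(487.39), np.float64(170.36)) (215, np.float64(487.34), np.float64(170.43))
tape (148, np.float64(264.44), np.float64(250.8)) (148, np.float64(264.44), np.float64(250.8))
wrench (236, np.float64(281.87), np.float64(214.03)) (277, np.float64(281.27), np.float64(214.07))
tray (2155, np.float64(408.85), np.float64(134.24)) (2148, np.float64(408.71), np.float64(134.34))
sleeve 125 302.46 151.34 [ 0.633  -0.0136  0.15  ] (array([ 0.6346, -0.0131,  0.1446]), np.float64(0.0011496204418603524))
q 0.7979339341367606 0.07226651549938663
t 18.5 pos [0.3493 0.1996 0.2352] phi -0.247 down [ 0.0074  0.0065 -1.    ] op 0.584 F [ 0.1  0.7 -0. ]
shift cm [-0.48  0.06  0.06] turn 0.002 q [ 1.03 -0.52 -0.41  0.   -1.68 -2.85]
```

```bash
python3 -c "
from h import *
arm.job_done()"
```

```text
the job is handed in; nothing more can be done
```

The whole job ran in one pass, about 18.5 s on the robot's clock, and I handed it in. The hand-in gives no verdict.

- **Valve:** I turned it to half open. My last camera check read about 0.80 rad, inside the 0.66–0.91 window.
- **Dip:** From the arm's measured pose, the bristle tip went to about 3 mm above the cup floor near its centre. The arm blocked the camera here, so I did not see it. The cup has not moved measurably (0.2 px).
- **Dab:** The bristles visibly bent about 9 mm on the middle of the nut's top face. The force reading never passed about 2 N, but that is close to its roughly 1 N noise, so I judged contact from the pictures.
- **Brush:** It lies back in both notches, within about 0.5 mm of where it started, and the gripper is clear of everything.
- **Rest of the bench:** The bottle, screwdriver, tape and tray are where they stood. The wrench reading shifted 0.6 px (about 1–2 mm), which I put down to changed shadow. I took no separate reading of the servo; the arm never went near it.

No check failed. The one disagreement was the nut's height early on: about 100 mm from the two camera views against the stated 114.5 mm. I used the stated height.

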